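# Load the feed lane in order and close the keeper

### The job

Load the metal feed lane for the bush press: slide the black hub ring along the bench through the lane's open mouth until it is up against the far stop, slide the large rubber bush in behind it until it touches the ring, then push the keeper bar by its upright tab fully across the mouth so that neither can come out. Slide both parts flat on the bench, never lifting or tipping them, and leave the other things where they lie.

Things in the scene. Friction and masses are not known exactly. Their poses are not given: they have to be found in the camera images.
- feed_lane: Grey metal U-shaped lane, fixed, place and angle vary; no floor, parts slide on the bench. Origin: bench level, middle of the mouth; x axis points into the lane, z up. Rails 12 mm high (screws 14) at y = +-41 mm (82 mm clear) run from the mouth to the stop. Before the mouth, flared guides as high widen (inner faces) from y = +-41 mm at x = -16 mm to +-63 mm at x = -56 mm.
- lane_stop (a point): Foot of the middle of the far stop's inner face, at lane x = 148 mm (stop 30 mm high). Hub ring home: its origin at lane x = 114 mm; large bush home behind it: its origin at about x = 43 mm.
- lane_strap (a point): Middle of the top of the flat hold-down strap over the lane's far end (lane x = 120 to 148 mm): underside 41 mm, top 46 mm, its screw heads 49 mm above the bench; the ring slides under it.
- keeper (a joint): Slide of the dark steel keeper bar, m, moving along the lane's +y axis: starts at 0 to 0.008 (open, mouth clear), 0.065 = fully closed, bar tip then 12 mm past the lane's middle. Stays where left; needs about 2 to 4 N. The 12 mm high bar crosses at lane x = -13 to -3 mm under a guide bridge (17 mm high, y = -44 to -53 mm); it cannot close while a part stands in its way.
- keeper_tab (a point): Middle of the top edge of the keeper's upright tab: a plate 8 mm thick (along lane y), 24 mm wide (along lane x), from 4 to 50 mm above the bench, at the outer end of the bar on the lane's -y side (y = -123 mm when the joint is 0). Push its outer (-y) face towards +y to close.
- hub_ring: Loose black metal hub ring, open in the middle, 36 mm tall: outer diameter 68 mm up to 17 mm height, 60 mm above it; about 0.4 kg. Origin: centre of its underside on the bench, z up.
- bush_large: Loose large dark rubber bush, a thick ring 74 mm outer diameter and 30 mm tall (rim 27 mm), about 0.2 kg. Origin: centre of its underside on the bench, z up. The ring and the bush may have swapped places at the start.
- bush_small: Bystander: small rubber bush, 58 mm diameter, 26 mm tall, with a brown metal sleeve; not wanted in the lane. Origin: centre of its underside.
- valve_tin: Bystander: round ochre tin with a black lid, 64 mm diameter, 41 mm tall. Origin: centre of its underside.
- oil_filter: Bystander: pale oil filter cartridge, 70 mm diameter, 82 mm tall. Origin: centre of its underside.
- pliers: Bystander: pliers with red handles lying flat, 61 x 179 x 12 mm, long axis y. Origin: centre of underside.
- spanner_17: Bystander: bright spanner lying flat, 36 x 228 x 8 mm, long axis y. Origin: centre of underside.
There are look-alikes about, which are no part of the job. Leave any orange or turquoise look-alike of the hub_ring alone.

How it is judged:
At the end, for the whole second after the job is handed in: Hub ring flat on the bench inside the lane within 6 mm of the far stop (origin at lane x over 108 mm), large bush flat behind it within 7 mm of touching it (origin at lane x over 36 mm), both at rest and within the rails, keeper joint beyond 0.059 m (0.065 is fully closed) (x of hub_ring in the frame of feed_lane between 0.108 and 0.13 m and y of hub_ring in the frame of feed_lane between -0.015 and 0.015 m and height (world z) of each of hub_ring, bush_large below 0.005 m and angle between each of hub_ring, bush_large's own z axis and vertical below 0.1 rad and linear speed of each of hub_ring, bush_large below 0.02 m/s and x of bush_large in the frame of feed_lane between 0.036 and 0.13 m and y of bush_large in the frame of feed_lane between -0.015 and 0.015 m and value of joint keeper above 0.059 m).
It fails at once if the hub ring or the large bush is lifted more than 15 mm or tipped by more than 0.35 rad (height (world z) of any of hub_ring, bush_large above 0.015 m or angle between any of hub_ring, bush_large's own z axis and vertical above 0.35 rad).
It fails at once if a bystander is moved more than 25 mm (distance of any of bush_small, valve_tin, oil_filter, pliers, spanner_17 from where it was at the start of the episode above 0.025 m).
It also fails if it takes over 67 s, if anything falls off the work surface, if the arm or the gripper's body presses on something with over 40 N, if the wrist force passes 120 N, or if a joint passes its speed limit or range.

### The arm

A 7-joint arm with a two-finger parallel gripper is mounted at the origin on a cart in front of the work surface, level with it; the furniture and walls round the work are solid. World frame = base frame: x ahead of the robot, y to its left, z up, the work surface at z = 0. Lengths are in m, angles in rad, forces in N, time in s.
With the tool pointing down it reaches from about 0.35 to 0.9 m from the base axis. Payload 8.1 kg.
Tool frame: the origin (TCP) lies on the centre line of the jaws, within the pads' length; the fingertips stand 19 mm ahead of it and the grasp point (between the pads) is the TCP; z points along the fingers, y is the direction in which the jaws open and shut (so a half turn about z gives the same grasp; the last joint's range is limited). The gripper opens to 92 mm and grips with 3 to 60 N. Pads are 19 mm wide; open, the fingers measure 130 mm over their backs; the gripper's body (75 mm by 190 mm) begins 47 mm behind the grasp point.
Start: joints at [1.093, 0.434, 0.025, 1.573, -0.012, 1.134, -0.075], TCP at [0.229, -0.582, 0.246] pointing down, gripper open.
Joint ranges: [-2.62, 2.62], [-0.44, 2.09], [-1.27, 1.32], [0.08, 2.57], [-1.32, 4.46], [0.12, 2], [-2.74, 2.74]. Speed limits (rad/s): [2.22, 2.22, 3.01, 3.01, 3.14, 3.14, 3.14].

### API

Orientations are given as a rotation vector (axis times angle).
In Python, from cell import monitor, imaging, workorder, outline_of gives the robot as it stands.
- The arm moves only by the tool move_arm, never from a script. Its argument "series" is a list of rows, each a list of 6 numbers: the shift along the world's x, y, z in cm, then the turn, a rotation vector about the world's x, y, z in degrees. A call has 1 to 8 rows; each row shifts and turns the commanded pose from where the row before left it; what a row does not reach is not made up. A row lasts 1/10 s, in which the tool goes at most 50 mm and 8.59 degrees, less where a joint would pass 70% of its speed; a pose out of reach is approached as far as the arm can. A call with a gripper value outside its range is refused whole. "grip" is the opening, from 0 (shut) to 1 (fully open), set as the call begins (left out, the last holds). The fingers move at their own pace and stop on an object; "force" is the grip in N (left out, the last holds). Time passes only in rows, so rows that do not move let the fingers close. It gives the time, the measured TCP pose, the force and the opening at its end, in the units of the state.
- monitor.observe(): the state, without advancing time (a new reading comes with each control period).
- imaging.get_image(name): name is "side" or "top"; returns a dict with "color" (400x640x3 uint8, red, green, blue), "fx", "fy", "cx", "cy" (pixels), "rvec" (rotation vector, rad) and "tvec" (3), from world to camera coordinates, as OpenCV has them. Camera axes: x right, y down, z forward; pixel columns grow to the right and rows downward; lengths in m; the calibration is good to about 2 mm. A picture is of the moment at which its call begins. There is no depth.
- workorder.sign_off(): hands the job in, once; it reports no verdict.
Trained networks look in the newest picture that a camera, given by its name, has taken for a name from the list of things; names that differ only in an ending like _2 or _b are one class to them, and where a whole thing is asked for, a point or a joint stands for the part that bears it (a point fixed in the world has none). Each returns a list of dicts, best first, with "p" (0 to 1); they miss things now and then, are a little off and sometimes report something else, mostly with a low value. They report only what shows in the picture. A call takes as long as a camera call. They do not tell look-alikes from the thing itself.
- outline_of(camera, thing): "mask" (400x640 bool, what is visible of it) and "rect" ([left, top, width, height] in pixels, round what is visible of it).
The state is a dict: "clock": time; "joints": joint angles; "dq": joint speeds; "joint_efforts": joint torques, N m; "position": TCP position; "ee_rot": TCP orientation; "force": force on the tool from outside, world axes, zero at the start; "ft_torque": the same for the moment, N m; "width": opening from 0.0 (shut) to 1.0 (fully open).
Only numpy, scipy, OpenCV 4.12 (cv2) and the standard library are available. Lean on these libraries where they do the work, as an engineer would, in place of code of your own. Each camera call takes 0.05 s, during which the arm holds its last target. There are 200 camera calls.

## Working session

There is one attempt and no reset: what is moved stays moved. The work goes in short steps, Python scripts to look and compute and a tool call to move; the robot and the scene stay as the last step left them, time stands still between calls to the robot, and variables do not carry over. Pictures are saved under pics/ and viewed, about 8 in all and at most 12, crops included, and the job is handed in when it is done.

Besides the shell and the picture viewer there is one more tool, called after "Call:" by a JSON object that holds its "name" and its "arguments". move_arm: Moves the arm, as the interface text tells. Its arguments: {"type":"object","properties":{"series":{"type":"array"},"grip":{"type":"number"},"force":{"type":"number"}},"required":["series"]}

```bash
mkdir -p pics
cat > h.py <<'E'
import numpy as np, cv2
from cell import monitor, imaging, workorder, outline_of
def cam(n):
    I=imaging.get_image(n); R=cv2.Rodrigues(np.array(I['rvec'],float))[0]; t=np.array(I['tvec'],float).ravel()
    return I,R,t
def ray(C,u,v,z=0.):
    I,R,t=C; d=R.T@np.array([(u-I['cx'])/I['fx'],(v-I['cy'])/I['fy'],1]); o=-R.T@t
    return o+d*(z-o[2])/d[2]
def proj(C,p):
    I,R,t=C; q=R@np.array(p,float)+t; return I['fx']*q[0]/q[2]+I['cx'],I['fy']*q[1]/q[2]+I['cy']
def save(C,f): cv2.imwrite('pics/'+f,C[0]['color'][:,:,::-1])
E
python3 - <<'E'
from h import *
for n in ('top','side'):
    C=cam(n); save(C,n+'0.png'); print(n,'cam at',(-C[1].T@C[2]).round(3),C[0]['fx'])
    for th in ('hub_ring','bush_large','bush_small','valve_tin','oil_filter','pliers','spanner_17','feed_lane','keeper'):
        for d in outline_of(n,th)[:4]:
            m=d['mask']; ys,xs=np.nonzero(m)
            if len(xs): print(th,round(d['p'],2),d['rect'],'c',xs.mean().round(1),ys.mean().round(1),ray(C,xs.mean(),ys.mean(),.015)[:2].round(3))
print(monitor.observe())
E
```

```text
top cam at [ 0.442 -0.162  1.239] 414.6054247703297
hub_ring 0.74 [334.0, 262.9, 23.0, 25.0] c 344.3 276.3 [ 0.318 -0.244]
hub_ring 0.68 [355.2, 222.9, 19.1, 27.4] c 363.3 236.4 [ 0.434 -0.301]
hub_ring 0.64 [381.7, 269.0, 25.0, 19.7] c 393.2 277.5 [ 0.313 -0.387]
bush_large 0.77 [348.7, 171.6, 22.1, 27.6] c 358.9 187.3 [ 0.58  -0.291]
bush_small 0.71 [400.3, 195.7, 21.3, 21.9] c 410.8 204.7 [ 0.527 -0.444]
valve_tin 0.87 [269.8, 243.7, 14.3, 21.0] c 276.1 252.0 [ 0.391 -0.045]
oil_filter 0.89 [190.3, 120.4, 31.8, 30.0] c 205.0 135.3 [0.738 0.167]
oil_filter 0.41 [267.6, 245.4, 15.9, 20.1] c 276.0 252.3 [ 0.39  -0.045]
pliers 0.83 [405.1, 220.6, 49.2, 47.0] c 431.5 240.0 [ 0.422 -0.503]
spanner_17 0.98 [233.5, 121.8, 77.9, 12.1] c 272.2 126.9 [ 0.763 -0.033]
spanner_17 0.41 [267.9, 242.7, 17.4, 21.1] c 276.2 252.1 [ 0.39  -0.045]
feed_lane 0.85 [230.2, 154.6, 71.4, 60.8] c 252.0 195.0 [0.559 0.026]
keeper 0.51 [285.1, 153.5, 7.4, 26.3] c 287.2 166.0 [ 0.645 -0.078]
side cam at [-0.867  0.099  0.862] 486.4913993904586
hub_ring 0.92 [353.3, 228.3, 16.1, 18.5] c 363.1 235.4 [ 0.429 -0.2
[... 712 characters left out ...]
]
{'clock': 1.0, 'joints': array([ 1.09338614,  0.4345104 ,  0.02499011,  1.57319199, -0.01161184,
        1.13399545, -0.07511251]), 'dq': array([ 6.26739202e-04, -8.25443790e-06,  1.00146874e-03,  6.58847685e-04,
        1.47987669e-03, -8.97539703e-04,  2.87699137e-04]), 'joint_efforts': array([-3.39103372e-04, -6.67668271e+01,  9.83207859e-01, -3.14802969e+01,
       -6.07150281e-02,  3.28320719e-02,  5.81299616e-06]), 'position': array([ 0.22880079, -0.58163304,  0.24573836]), 'ee_rot': array([3.08657666e+00, 5.85159180e-01, 2.02934281e-05]), 'force': array([-0.93291265, -0.53630477,  0.12752896]), 'ft_torque': array([ 0.0006453 , -0.01019923, -0.03408782]), 'width': 0.9997537002436118}
```

Run:
```python
import cv2
a=cv2.imread('pics/top0.png')[95:305,180:460]; cv2.imwrite('pics/a.png',cv2.resize(a,None,fx=2.85,fy=2.85,interpolation=cv2.INTER_CUBIC))
a=cv2.imread('pics/side0.png')[160:290,190:460]; cv2.imwrite('pics/b.png',cv2.resize(a,None,fx=2.9,fy=2.9,interpolation=cv2.INTER_CUBIC))
```

```text
(no output)
```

View pics/a.png

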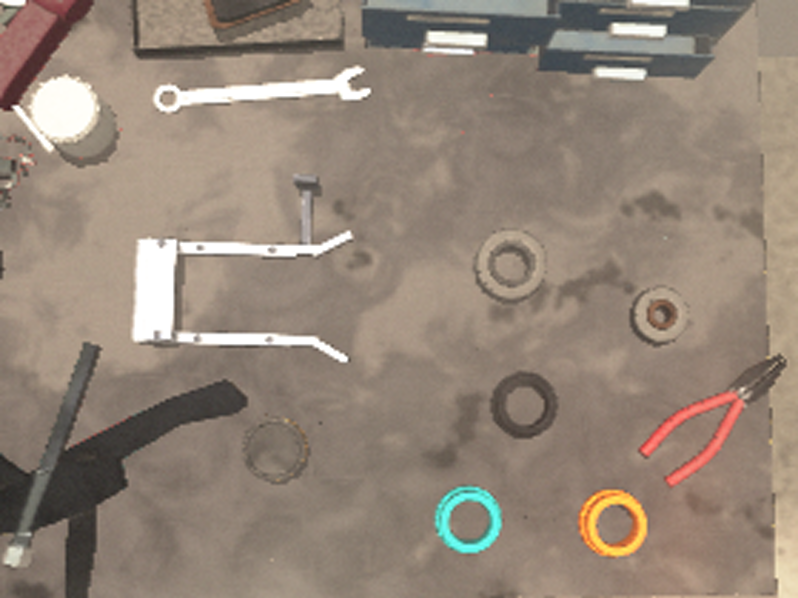

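View pics/b.png

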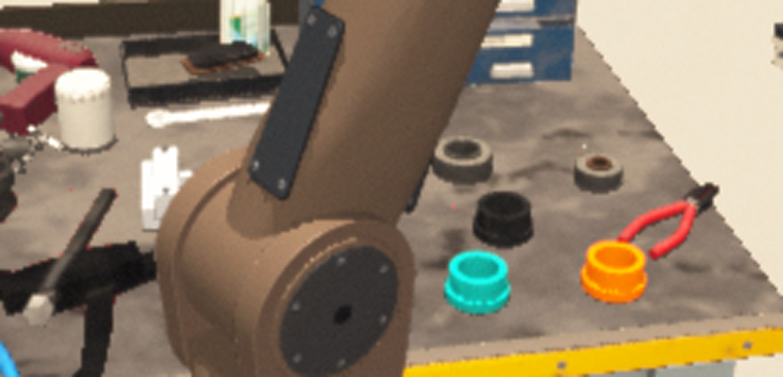

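The top crop (2.85×, offset 180,95) shows three hub-ring shapes:
- **Black:** crop (524,405), full-picture pixel (364,237). This is the one I want.
- **Turquoise:** crop (468,520), pixel (344,277). Leave it.
- **Orange:** crop (613,522), pixel (395,278). Leave it.

The large bush is the plain one at pixel (359,187). The smaller one with the brown sleeve, at (411,205), is not wanted. The lane mouth faces right (world −y), and the keeper tab is at pixel (287,158) on the world +x side. The side crop confirms that the black ring is the stepped part.

Next I'll fit the lane and part poses.

```bash
cat >> h.py <<'E'
from scipy.optimize import minimize
def circ(c,r,z): a=np.linspace(0,2*np.pi,60); return [(c[0]+r*np.cos(t),c[1]+r*np.sin(t),z) for t in a]
PR={'hub_ring':[(34,0),(34,17),(30,36)],'bush_large':[(37,0),(37,27)]}
def hullc(P): 
    h=cv2.convexHull(np.array(P,np.float32)); m=cv2.moments(h); return np.array([m['m10']/m['m00'],m['m01']/m['m00']])
def fitpart(C,th,mask):
    ys,xs=np.nonzero(mask); o=hullc(np.c_[xs,ys])
    f=lambda c: np.sum((hullc([proj(C,p) for r,z in PR[th] for p in circ(c,r/1e3,z/1e3)])-o)**2)
    return minimize(f,ray(C,*o,.015)[:2],method='Nelder-Mead').x
def near(cn,th,xy,C):
    best=None
    for d in outline_of(cn,th):
        if d['p']<.2 or d['mask'].sum()<20: continue
        c=fitpart(C,th,d['mask']); 
        if best is None or np.linalg.norm(c-xy)<np.linalg.norm(best-xy): best=c
    return best
E
python3 - <<'E'
from h import *
from scipy.spatial.transform import Rotation as Ro
C=cam('top'); g=cv2.cvtColor(C[0]['color'],cv2.COLOR_RGB2GRAY).astype(float)
print('ring',near('top','hub_ring',np.array([.43,-.3]),C),'bush',near('top','bush_large',np.array([.575,-.29]),C))
# rails inner edges by column
U=[];L=[]
for u in range(248,284):
    col=g[:,u]; d=np.gradient(cv2.GaussianBlur(col.reshape(-1,1),(1,3),0).ravel())
    def sub(v): 
        a,b,c=abs(d[v-1]),abs(d[v]),abs(d[v+1]); return v+.5*(a-c)/(a-2*b+c+1e-9)
    v1=176+np.argmin(d[176:192]); v2=204+np.argmax(d[204:218])
    U.append(ray(C,u,sub(v1),0.)[:2]); L.append(ray(C,u,sub(v2),.012)[:2])
for n,P in (('U',U),('L',L)):
    P=np.array(P); k=np.polyfit(P[:,1],P[:,0],1); r=P[:,0]-np.polyval(k,P[:,1]); ok=abs(r)<.004; k=np.polyfit(P[ok,1],P[ok,0],1)
    print(n,'x = %.4f*y + %.4f'%tuple(k),ok.sum(),r.std())
# strap right edge and flare tips (crop pix -> full)
for v in (185,190,195,200,205): 
    r=g[v,225:255]; print(v,r.astype(int).tolist())
for n,(u,v,z) in {'flareU':(180+352/2.85,95+236/2.85,.012),'flareL':(180+348/2.85,95+358/2.85,.012),'strapR_mid':(180+178/2.85,95+292/2.85,.046),'tab':(180+306/2.85,95+181/2.85,.05)}.items(): print(n,ray(C,u,v,z)[:2].round(4))
s=monitor.observe(); print(Ro.from_rotvec(s['ee_rot']).as_matrix().round(3))
E
```

```text
ring [ 0.4333197  -0.30202271] bush [ 0.57762753 -0.29059521]
U x = 0.0443*y + 0.5941 36 0.0008959133763364345
L x = 0.0307*y + 0.5098 36 0.0008200906851324601
185 [162, 161, 189, 250, 255, 255, 255, 255, 255, 255, 255, 255, 255, 255, 255, 255, 232, 107, 109, 114, 149, 148, 151, 154, 157, 159, 161, 160, 159, 159]
190 [160, 160, 208, 255, 255, 255, 255, 255, 255, 255, 255, 255, 255, 255, 255, 255, 130, 110, 110, 119, 162, 163, 161, 162, 161, 163, 164, 164, 162, 163]
195 [162, 159, 189, 255, 255, 255, 255, 255, 255, 255, 255, 255, 255, 255, 255, 255, 106, 108, 122, 159, 159, 162, 164, 160, 162, 158, 159, 162, 163, 159]
200 [159, 163, 213, 255, 255, 255, 255, 255, 255, 255, 255, 255, 255, 255, 255, 255, 110, 108, 116, 145, 146, 154, 161, 159, 157, 164, 160, 161, 154, 148]
205 [157, 180, 245, 255, 255, 255, 255, 255, 255, 255, 255, 255, 255, 255, 255, 246, 106, 108, 110, 145, 148, 150, 157, 154, 154, 150, 144, 139, 141, 143]
flareU [ 0.6093 -0.1259]
flareL [ 0.4819 -0.1212]
strapR_mid [0.5486 0.0488]
tab [ 0.6607 -0.0805]
[[ 0.931  0.366  0.   ]
 [ 0.366 -0.931 -0.   ]
 [ 0.     0.    -1.   ]]
```

Call:
{"name": "move_arm", "arguments": {"series": [[2.55, 3.5, -1.5, 0, 0, 8.3], [2.55, 3.5, -1.5, 0, 0, 8.3], [2.55, 3.5, -1.5, 0, 0, 8.3], [2.55, 3.5, -1.5, 0, 0, 8.3], [2.55, 3.5, -1.5, 0, 0, 8.3], [2.55, 3.5, -1.5, 0, 0, 8.3], [2.55, 3.5, -1.5, 0, 0, 8.3], [2.55, 3.5, -1.5, 0, 0, 8.3]], "grip": 1}}

```text
clock: 1.95
position: [0.4337, -0.3003, 0.1255]
ee_rot: [2.256, 2.185, 0.0]
force: [0.3, -0.5, 0.7]
width: 0.999
```

Call:
{"name": "move_arm", "arguments": {"series": [[0, 0, 0, 0, 0, 0], [0, 0, 0, 0, 0, 0]]}}

```text
clock: 2.15
position: [0.4332, -0.3007, 0.1255]
ee_rot: [-2.26, -2.181, -0.0]
force: [0.2, 0.2, 0.0]
width: 0.998
```

Call:
{"name": "move_arm", "arguments": {"series": [[0, 0, -2.5, 0, 0, 0], [0, 0, -2.5, 0, 0, 0], [0, 0, -2.0, 0, 0, 0], [0, 0, -1.3, 0, 0, 0], [0, 0, -0.5, 0, 0, 0], [0, 0, 0, 0, 0, 0]]}}

```text
clock: 2.75
position: [0.4324, -0.3022, 0.0377]
ee_rot: [-2.264, -2.178, 0.001]
force: [-0.0, -0.2, -0.1]
width: 1.0
```

Call:
{"name": "move_arm", "arguments": {"series": [[0, 0, 0, 0, 0, 0], [0, 0, 0, 0, 0, 0], [0, 0, 0, 0, 0, 0], [0, 0, 0, 0, 0, 0], [0, 0, 0, 0, 0, 0], [0, 0, 0, 0, 0, 0], [0, 0, 0, 0, 0, 0], [0, 0, 0, 0, 0, 0]], "grip": 0.55, "force": 8}}

```text
clock: 3.55
position: [0.433, -0.3017, 0.038]
ee_rot: [2.262, 2.179, 0.0]
force: [-0.3, 0.4, 5.2]
width: 0.647
```

Run:
```python
from h import *
out=[]
for n,b in (('top',(.433,-.302)),('side',(.433,-.302))):
    C=cam(n); u,v=map(int,proj(C,(*b,.02))); i=C[0]['color'][:,:,::-1][v-50:v+50,u-65:u+65]
    out.append(cv2.resize(i,None,fx=3,fy=3,interpolation=2))
cv2.imwrite('pics/c.png',np.hstack(out))
```

```text
(no output)
```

View pics/c.png

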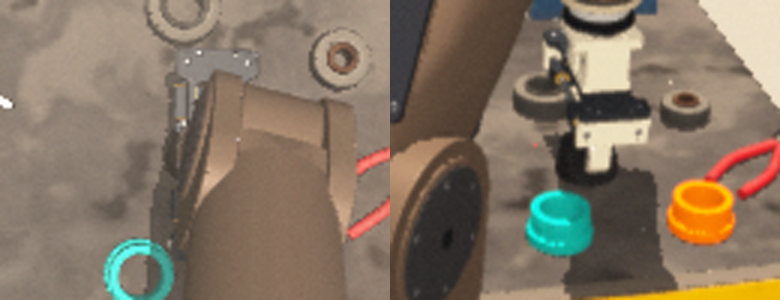

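Call:
{"name": "move_arm", "arguments": {"series": [[0, 0.5, 0, 0, 0, 0], [0, 1.5, 0, 0, 0, 0], [0, 2, 0, 0, 0, 0], [0, 2, 0, 0, 0, 0], [0, 2, 0, 0, 0, 0], [0, 2, 0, 0, 0, 0], [0, 1.5, 0, 0, 0, 0], [0.5, 0.5, 0, 0, 0, 0]]}}

```text
clock: 4.45
position: [0.4359, -0.1809, 0.0378]
ee_rot: [-2.26, -2.179, 0.004]
force: [-8.8, -6.4, 10.0]
width: 0.65
```

Call:
{"name": "move_arm", "arguments": {"series": [[1.5, 0, 0, 0, 0, 0], [2, 0, 0, 0, 0, 0], [2, 0, 0, 0, 0, 0], [2, 0, 0, 0, 0, 0], [2, 0, 0, 0, 0, 0], [1, 0, 0, 0, 0, 0], [0.2, 0, 0, 0, 0, 0], [0, 0, 0, 0, 0, 0]]}}

```text
clock: 5.25
position: [0.5446, -0.1811, 0.0374]
ee_rot: [-2.262, -2.18, -0.001]
force: [-0.2, -0.3, -3.8]
width: 0.65
```

Call:
{"name": "move_arm", "arguments": {"series": [[0.04, 1, 0, 0, 0, 0], [0.06, 1.5, 0, 0, 0, 0], [0.06, 1.5, 0, 0, 0, 0], [0.06, 1.5, 0, 0, 0, 0], [0.06, 1.5, 0, 0, 0, 0], [0.06, 1.5, 0, 0, 0, 0], [0.05, 1.3, 0, 0, 0, 0], [0.02, 0.5, 0, 0, 0, 0]]}}

```text
clock: 6.05
position: [0.5491, -0.0763, 0.0378]
ee_rot: [-2.26, -2.182, -0.001]
force: [1.0, -0.2, -4.8]
width: 0.648
```

Call:
{"name": "move_arm", "arguments": {"series": [[0.04, 1, 0, 0, 0, 0], [0.06, 1.5, 0, 0, 0, 0], [0.06, 1.5, 0, 0, 0, 0], [0.06, 1.5, 0, 0, 0, 0], [0.06, 1.5, 0, 0, 0, 0], [0.05, 1.3, 0, 0, 0, 0], [0.04, 1, 0, 0, 0, 0], [0.02, 0.4, 0, 0, 0, 0]]}}

```text
clock: 6.85
position: [0.5528, 0.02, 0.0378]
ee_rot: [-2.26, -2.181, -0.001]
force: [-0.0, -0.1, -5.0]
width: 0.648
```

Call:
{"name": "move_arm", "arguments": {"series": [[0, 0, -0.05, 0, 0, 0], [0, 0, 0, 0, 0, 0], [0, 0, 0, 0, 0, 0], [0, 0, 0, 0, 0, 0], [0, 0, 0, 0, 0, 0]], "grip": 1}}

```text
clock: 7.35
position: [0.5529, 0.0179, 0.0374]
ee_rot: [2.263, 2.179, 0.0]
force: [-0.1, -0.1, -0.0]
width: 0.987
```

Call:
{"name": "move_arm", "arguments": {"series": [[0, 0, 2, 0, 0, 0], [0, 0, 3.5, 0, 0, 0], [0.4, -4.5, 1, 0, 0, 0], [0.4, -4.5, 0, 0, 0, 0], [0.4, -4.5, 0, 0, 0, 0], [0.4, -4.5, 0, 0, 0, 0], [0.4, -4.5, 0, 0, 0, 0], [0.4, -4.5, 0, 0, 0, 0]]}}

```text
clock: 8.15
position: [0.5765, -0.2538, 0.1023]
ee_rot: [2.263, 2.179, 0.0]
force: [1.6, 0.8, 0.0]
width: 1.0
```

Run:
```python
from h import *
print(monitor.observe()['position'])
C=cam('top'); print('ring',near('top','hub_ring',np.array([.553,.02]),C),'bush',near('top','bush_large',np.array([.577,-.29]),C))
i=C[0]['color'][:,:,::-1][120:260,210:440]; cv2.imwrite('pics/d.png',cv2.resize(i,None,fx=3,fy=3,interpolation=2))
```

```text
[ 0.57653803 -0.25377712  0.10233773]
ring [0.55492912 0.01914725] bush None
```

View pics/d.png

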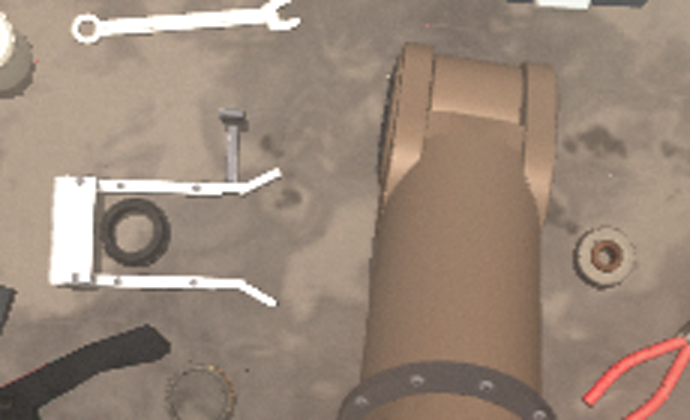

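The ring sits in the lane at crop (135,232), short of the stop. The mouth is clear. Now the bush.

Call:
{"name": "move_arm", "arguments": {"series": [[0.1, -3, 0, 0, 0, 0], [0, -0.7, -1.5, 0, 0, 0], [0, 0, -2.2, 0, 0, 0], [0, 0, -1.8, 0, 0, 0], [0, 0, -0.8, 0, 0, 0], [0, 0, -0.3, 0, 0, 0], [0, 0, 0, 0, 0, 0]]}}

```text
clock: 9.0
position: [0.5778, -0.2879, 0.036]
ee_rot: [-2.261, -2.18, -0.0]
force: [1.0, 0.2, 0.5]
width: 1.0
```

Call:
{"name": "move_arm", "arguments": {"series": [[0, 0, 0, 0, 0, 0], [0, 0, 0, 0, 0, 0], [0, 0, 0, 0, 0, 0], [0, 0, 0, 0, 0, 0], [0, 0, 0, 0, 0, 0], [0, 0, 0, 0, 0, 0]], "grip": 0.7, "force": 10}}

```text
clock: 9.6
position: [0.5782, -0.2888, 0.0369]
ee_rot: [2.262, 2.179, 0.001]
force: [-1.2, 0.7, 6.0]
width: 0.792
```

Call:
{"name": "move_arm", "arguments": {"series": [[0, 0, 0, 0, 0, 0], [0, 0, 0, 0, 0, 0], [0, 0, 0.25, 0, 0, 0], [0, 0, 0, 0, 0, 0]], "grip": 0.9}}

```text
clock: 10.0
position: [0.5778, -0.2887, 0.0389]
ee_rot: [2.262, 2.18, 0.0]
force: [0.5, 1.1, 0.9]
width: 0.9
```

Call:
{"name": "move_arm", "arguments": {"series": [[0, 0, 0, 0, 0, 0], [0, 0, 0, 0, 0, 0], [0, 0, 0, 0, 0, 0], [0, 0, 0, 0, 0, 0], [0, 0, 0, 0, 0, 0]], "grip": 0.7, "force": 8}}

```text
clock: 10.5
position: [0.5778, -0.2887, 0.0387]
ee_rot: [2.262, 2.18, -0.0]
force: [-0.5, -0.1, -0.4]
width: 0.789
```

Gripped with the tips above bridge height. Drag it in line with the lane, then in.

Call:
{"name": "move_arm", "arguments": {"series": [[-0.3, 1, 0, 0, 0, 0], [-0.5, 1.7, 0, 0, 0, 0], [-0.6, 2, 0, 0, 0, 0], [-0.6, 2, 0, 0, 0, 0], [-0.6, 2, 0, 0, 0, 0], [-0.4, 2, 0, 0, 0, 0], [-0.2, 1.5, 0, 0, 0, 0], [0.0, 0.5, 0, 0, 0, 0]]}}

```text
clock: 11.3
position: [0.5454, -0.1591, 0.0388]
ee_rot: [-2.259, -2.182, -0.001]
force: [0.2, 0.7, -1.4]
width: 0.797
```

Call:
{"name": "move_arm", "arguments": {"series": [[0.04, 0.8, 0, 0, 0, 0], [0.06, 1.3, 0, 0, 0, 0], [0.06, 1.5, 0, 0, 0, 0], [0.06, 1.5, 0, 0, 0, 0], [0.06, 1.5, 0, 0, 0, 0], [0.06, 1.3, 0, 0, 0, 0], [0.04, 1, 0, 0, 0, 0], [0.02, 0.5, 0, 0, 0, 0]]}}

```text
clock: 12.1
position: [0.5499, -0.0661, 0.0388]
ee_rot: [-2.261, -2.181, -0.0]
force: [0.5, 1.0, -1.2]
width: 0.796
```

Call:
{"name": "move_arm", "arguments": {"series": [[0.03, 0.7, 0, 0, 0, 0], [0.03, 0.7, 0, 0, 0, 0], [0.03, 0.7, 0, 0, 0, 0], [0.03, 0.7, 0, 0, 0, 0], [0.02, 0.5, 0, 0, 0, 0], [0.02, 0.3, 0, 0, 0, 0]]}}

```text
clock: 12.7
position: [0.5514, -0.0315, 0.0388]
ee_rot: [2.262, 2.179, -0.0]
force: [-0.3, -3.9, 0.2]
width: 0.794
```

Call:
{"name": "move_arm", "arguments": {"series": [[0, 0.2, 0, 0, 0, 0], [0, 0.2, 0, 0, 0, 0], [0, 0, 0, 0, 0, 0]]}}

```text
clock: 13.0
position: [0.5514, -0.0275, 0.0387]
ee_rot: [2.262, 2.18, 0.0]
force: [-1.0, -1.9, -0.1]
width: 0.793
```

Call:
{"name": "move_arm", "arguments": {"series": [[0, 0.2, 0, 0, 0, 0], [0, 0.2, 0, 0, 0, 0], [0, 0, 0, 0, 0, 0]]}}

```text
clock: 13.3
position: [0.5514, -0.0232, 0.0387]
ee_rot: [-2.262, -2.18, -0.0]
force: [-0.7, -2.1, -0.4]
width: 0.792
```

Call:
{"name": "move_arm", "arguments": {"series": [[0, 0.2, 0, 0, 0, 0], [0, 0.2, 0, 0, 0, 0], [0, 0, 0, 0, 0, 0]]}}

```text
clock: 13.6
position: [0.5513, -0.0201, 0.0388]
ee_rot: [2.262, 2.179, -0.001]
force: [0.3, -5.8, 0.6]
width: 0.793
```

Call:
{"name": "move_arm", "arguments": {"series": [[0, 0.2, 0, 0, 0, 0], [0, 0, 0, 0, 0, 0]]}}

```text
clock: 13.8
position: [0.5514, -0.0195, 0.0389]
ee_rot: [2.263, 2.177, -0.002]
force: [-0.4, -8.9, 1.6]
width: 0.792
```

Call:
{"name": "move_arm", "arguments": {"series": [[0, 0, 0, 0, 0, 0], [0, 0, 0, 0, 0, 0], [0, 0, 0, 0, 0, 0], [0, 0, 0, 0, 0, 0]], "grip": 1}}

```text
clock: 14.2
position: [0.5514, -0.0168, 0.0388]
ee_rot: [-2.261, -2.18, -0.001]
force: [0.3, -0.0, -0.7]
width: 1.0
```

Call:
{"name": "move_arm", "arguments": {"series": [[0, 0, 2, 0, 0, 0], [0, 0, 3.5, 0, 0, 0], [0, -4, 2.5, 0, 0, 0], [0, -4.5, 1, 0, 0, 0], [0, -4.5, 0, 0, 0, 0], [0, -4.5, 0, 0, 0, 0], [0, -4.5, 0, 0, 0, 0], [0, 0, 0, 0, 0, 0]], "grip": 0}}

```text
clock: 15.0
position: [0.5498, -0.2459, 0.1285]
ee_rot: [2.271, 2.167, -0.005]
force: [-0.9, -0.3, 0.3]
width: 0.353
```

Run:
```python
from h import *
s=monitor.observe(); print(s['position'],s['joints'].round(2))
C=cam('top'); print('ring',near('top','hub_ring',np.array([.553,.04]),C),'bush',near('top','bush_large',np.array([.55,-.02]),C))
i=C[0]['color'][:,:,::-1][140:230,220:340]; cv2.imwrite('pics/e.png',cv2.resize(i,None,fx=6,fy=6,interpolation=2))
for d in outline_of('top','keeper'): ys,xs=np.nonzero(d['mask']); print(d['p'],d['rect'],ray(C,xs.mean(),ys.min()+2,.05))
```

```text
[ 0.54983729 -0.24594063  0.12851858] [ 0.49  0.53 -0.22  1.75  0.15  0.88  0.15]
ring [0.55451221 0.03889439] bush [ 0.55192717 -0.02117751]
```

View pics/e.png

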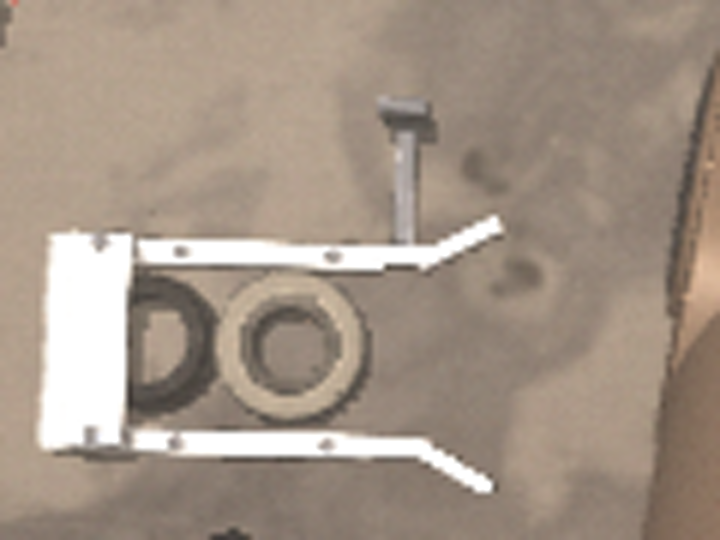

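The bush touches the ring (crop bush (292,345), ring (160,345) partly under the strap), and the push ended against a hard stop. The mouth is clear, and the keeper tab is at crop (404,103). I'll turn the shut gripper 90° and go outside the tab.

Call:
{"name": "move_arm", "arguments": {"series": [[0, 2.1, 0, 0, 0, 8.2], [0, 2.1, 0, 0, 0, 8.2], [0, 2.1, 0, 0, 0, 8.2], [0, 2.1, 0, 0, 0, 8.2], [0, 2.1, 0, 0, 0, 8.2], [0, 2.1, 0, 0, 0, 8.2], [0, 2.1, 0, 0, 0, 8.2], [0, 2.1, 0, 0, 0, 8.2]]}}

```text
clock: 16.0
position: [0.5512, -0.0667, 0.129]
ee_rot: [0.707, 3.061, 0.001]
force: [-0.3, 0.2, -0.3]
width: 0.005
```

Call:
{"name": "move_arm", "arguments": {"series": [[2, 0, 0, 0, 0, 8.2], [4.5, 0, 0, 0, 0, 8.2], [4.5, 0, 0, 0, 0, 8], [3.5, 0, 0, 0, 0, 0], [1, 0, 0, 0, 0, 0], [0, 0, 0, 0, 0, 0]]}}

```text
clock: 16.6
position: [0.7069, -0.0672, 0.1282]
ee_rot: [-0.055, -3.141, -0.002]
force: [0.1, 0.6, 0.0]
width: 0.008
```

Run:
```python
from h import *
s=monitor.observe(); print(s['position'],s['width'],cv2.Rodrigues(s['ee_rot'])[0].round(3))
C=cam('top'); S=cam('side'); P=[]
for c in (C,S):
  u,v=map(int,proj(c,(.67,-.08,.05))); P.append(cv2.resize(c[0]['color'][:,:,::-1][v-50:v+50,u-65:u+65],None,fx=3,fy=3,interpolation=2))
cv2.imwrite('pics/f.png',np.hstack(P))
```

```text
[ 0.70690994 -0.06724837  0.12819048] 0.007895459889567082 [[-0.999  0.035 -0.   ]
 [ 0.035  0.999  0.001]
 [ 0.     0.001 -1.   ]]
```

View pics/f.png

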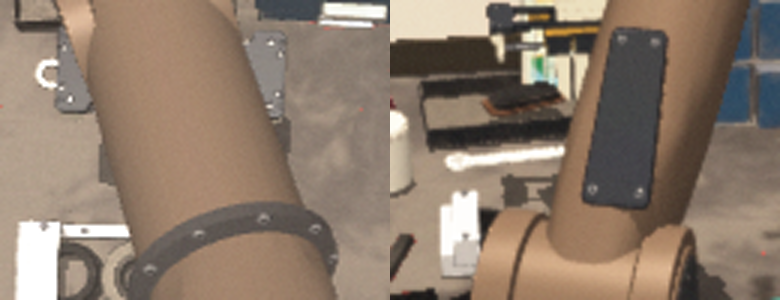

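The arm hides the tab in both views. In the top view the gripper stands well clear of the drawers. I'll descend outside the tab while watching the force.

Call:
{"name": "move_arm", "arguments": {"series": [[0, -0.9, -1.5, 0, 0, 0], [0, 0, -2.2, 0, 0, 0], [0, 0, -1.5, 0, 0, 0], [0, 0, -1.5, 0, 0, 0], [0, 0, -1.5, 0, 0, 0], [0, 0, -1, 0, 0, 0], [0, 0, 0, 0, 0, 0]]}}

```text
clock: 17.4
position: [0.7054, -0.0786, 0.0348]
ee_rot: [-0.058, -3.138, -0.0]
force: [1.0, -0.5, -0.3]
width: 0.01
```

Call:
{"name": "move_arm", "arguments": {"series": [[-0.6, 0, 0, 0, 0, 0], [-0.6, 0, 0, 0, 0, 0], [-0.6, 0, 0, 0, 0, 0], [-0.6, 0, 0, 0, 0, 0], [-0.6, 0, 0, 0, 0, 0], [-0.6, 0, 0, 0, 0, 0]]}}

```text
clock: 18.0
position: [0.6706, -0.0783, 0.0373]
ee_rot: [0.058, 3.139, 0.001]
force: [2.9, 1.8, 0.9]
width: 0.004
```

Call:
{"name": "move_arm", "arguments": {"series": [[-0.6, 0, 0, 0, 0, 0], [-0.6, 0, 0, 0, 0, 0], [-0.6, 0, 0, 0, 0, 0], [-0.4, 0, 0, 0, 0, 0], [0, 0, 0, 0, 0, 0]]}}

```text
clock: 18.5
position: [0.6474, -0.079, 0.0366]
ee_rot: [-0.058, -3.14, 0.001]
force: [-0.2, 0.5, 0.1]
width: 0.006
```

Call:
{"name": "move_arm", "arguments": {"series": [[-0.5, 0, 0, 0, 0, 0], [-0.5, 0, 0, 0, 0, 0], [-0.5, 0, 0, 0, 0, 0]]}}

```text
clock: 18.8
position: [0.633, -0.0785, 0.0366]
ee_rot: [-0.058, -3.141, -0.0]
force: [1.8, 1.2, -0.4]
width: 0.006
```

Call:
{"name": "move_arm", "arguments": {"series": [[-0.4, 0, 0, 0, 0, 0], [-0.3, 0, 0, 0, 0, 0], [-0.3, 0, 0, 0, 0, 0]]}}

```text
clock: 19.1
position: [0.6232, -0.0786, 0.0368]
ee_rot: [0.058, 3.141, 0.0]
force: [1.5, 0.9, -0.1]
width: 0.003
```

Call:
{"name": "move_arm", "arguments": {"series": [[-0.3, 0, 0, 0, 0, 0], [-0.2, 0, 0, 0, 0, 0]]}}

```text
clock: 19.3
position: [0.6209, -0.0785, 0.0372]
ee_rot: [0.059, 3.136, 0.002]
force: [17.5, 0.4, -13.0]
width: 0.007
```

Firm stop right at the predicted closed position. Back off and check.

Call:
{"name": "move_arm", "arguments": {"series": [[0.5, 0, 0, 0, 0, 0], [2, 0, 0, 0, 0, 0], [2, 0, 1, 0, 0, 0], [0, 0, 4, 0, 0, 0], [0, 0, 4.5, 0, 0, 0], [0, -3, 3, 0, 0, 0], [-2, -4.5, 0, 0, 0, 0], [-2, -4.5, 0, 0, 0, 0]]}}

```text
clock: 20.1
position: [0.6231, -0.1994, 0.1629]
ee_rot: [0.056, 3.14, -0.001]
force: [-0.3, 0.1, -0.4]
width: 0.005
```

Call:
{"name": "move_arm", "arguments": {"series": [[-2, -4.5, 0, 0, 0, 0], [-2, -4.5, 0, 0, 0, 0], [-2, -4, 0, 0, 0, 0], [0, 0, 0, 0, 0, 0]]}}

```text
clock: 20.5
position: [0.5578, -0.3377, 0.1605]
ee_rot: [-0.076, -3.135, 0.007]
force: [-0.5, -1.2, 0.0]
width: 0.01
```

Run:
```python
from h import *
C=cam('top'); print('ring',near('top','hub_ring',np.array([.553,.04]),C),'bush',near('top','bush_large',np.array([.55,-.02]),C))
i=C[0]['color'][:,:,::-1][120:230,200:340]; cv2.imwrite('pics/g.png',cv2.resize(i,None,fx=5,fy=5,interpolation=2))
```

```text
ring [0.55296843 0.03950497] bush [ 0.55189702 -0.02143808]
```

View pics/g.png

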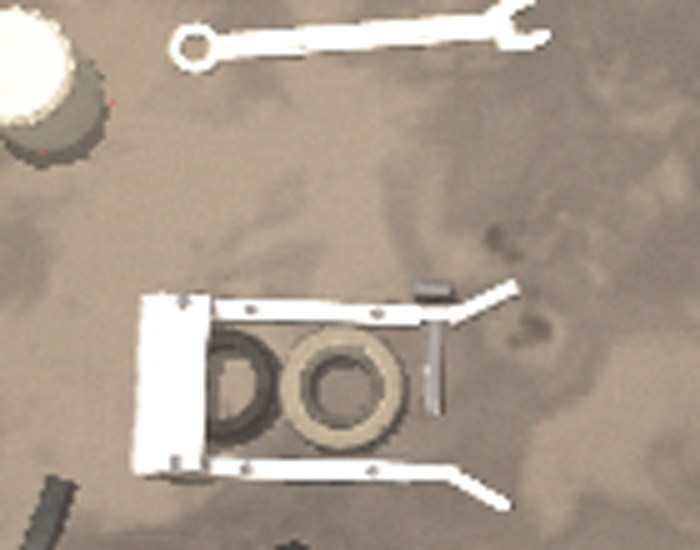

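The keeper bar lies across the mouth, with its tip at crop (433,414), past the lane's middle at about row 390. The bush (343,388) touches the ring (240,388), which is under the strap. Signing off.

```bash
python3 -c "
from h import *
print(workorder.sign_off())"
```

```text
the job is handed in; nothing more can be done
None
```

The lane is loaded and the job is handed in, at about 20.6 s of the 67 s allowed. I slid the black hub ring into the lane and pushed it up to the stop with the large bush. Then I pushed the keeper shut by its tab.

**Last checks**
- **Hub ring:** The final push stalled with the force rising to 9 N, and the ring shows under the strap. Its fitted position is poor because the strap hides half of it, so I relied on the push force and the bush position instead.
- **Large bush:** In the last picture it touches the ring. Its fit gives lane x of about 44–48 mm, against about 43 mm expected. I put that difference down to my estimate of where the mouth is.
- **Keeper:** It met a firm stop (17.5 N) at the position I had worked out for fully closed. In the last picture the bar tip is about 13 mm past the lane's middle, against 12 mm expected.
- **Lifting:** While dragging the ring, the wrist force briefly showed about 5 N of load, roughly the ring's weight. The ring may have been barely off the bench for part of the way, but the tool height stayed steady to within about 1 mm.
- **Other things on the bench:** I felt no contact with any of them. The last picture showed only the oil filter and spanner, both in place. I did not recheck the others.

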